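Clear the cutting board and hold a glass slab in the corner stops

ROBOT

A 6-joint arm with a two-finger parallel gripper is mounted at the origin on the work surface. World frame = base frame: x ahead of the robot, y to its left, z up, the work surface at z = 0. Lengths are in mm, angles in rad, forces in N, time in s.
With the tool pointing down it reaches from about 350 to 975 mm from the base axis. Payload 7.1 kg.
Tool frame: the origin (TCP) lies on the front face of the gripper's body, between the roots of the fingers; the fingertips stand 80 mm ahead of it and the grasp point (between the pads) lies 61 mm ahead of it (env.tips_ahead is the distance from the TCP to the fingertips, in mm); z points along the fingers, y is the line along which they close (so a half turn about z gives the same grasp; the last joint's range is limited). The gripper opens to 88 mm and grips with 3 to 60 N. Pads are 20 mm wide; open, the fingers measure 115 mm over their backs; the gripper's body (75 mm by 178 mm) begins 61 mm behind the grasp point.
Start: joints at [1.269, 0.423, 1.63, -0, 1.089, -0.019], TCP at [174.372, 600.167, 302.675] pointing down, gripper open.
Joint ranges: [-3, 3], [-0.9, 2.11], [0.09, 2.58], [-1.31, 4.45], [0.11, 2.69], [-2.54, 2.54]. Speed limits (rad/s): [2.39, 2.39, 3.01, 3.14, 3.14, 3.14].

INTERFACE

Orientations are given as a unit quaternion [x, y, z, w].
In Python, from station import env, set_gripper, viewer, workorder gives the robot as it stands. Calls block until the motion is done:
- env.reach(position, orientation): joint-space move of the TCP to a pose.
- env.move_l(position, rot=None, rate=150, f_stop=None): straight line of the TCP; rot=None keeps the orientation; rate is the mean speed in mm/s. With f_stop (N) it stops when the force on the tool has changed by that much, and returns True; else False.
- env.move_joints(angles): joint-space move.
- set_gripper(opening): finger opening in mm; the grip force is fixed at half the most; returns when the fingers have stopped.
- env.hold(seconds).
- env.ik(position, orientation): joint angles nearest the present ones, or None.
- env.read_state(): the state.
- viewer.camera(name): name is "side" or "top" or "wrist"; returns the picture (420x560x3 uint8, blue, green, red); there is no depth.
- viewer.camera_params(name): a dict with "fx", "fy", "cx", "cy" (pixels), "dist" ([k1, k2, p1, p2, k3] as OpenCV has them; the pictures are not rectified), "pose" (4x4, takes a point from camera to world coordinates); the wrist camera has in their place "tool_from_camera" (4x4, takes a point from camera to tool coordinates, whose origin is the TCP and whose axes are the flange's). Camera axes: x right, y up, looking along -z (the intrinsics and any distortion apply to the point x, -y, -z); pixel columns grow to the right and rows downward; lengths in mm; the calibration is good to about 2 mm. A picture is of the moment at which its call begins: read the wrist's pose just before it. camera_params takes no time and is no camera call.
A pose or a line that the arm cannot do raises env.IKError and nothing moves.
- workorder.sign_off(): hands the job in; it is judged then, once.
The state is a dict: "time_s": time; "qpos": joint angles; "dq": joint speeds; "tau": joint torques, N m; "tool_pos": TCP position; "orientation": TCP orientation; "force": force on the tool from outside, world axes, zero at the start; "wrist_torque": the same for the moment, N m; "width": finger opening in mm; "grip_force": force on a finger pad.
Only numpy, scipy, OpenCV 4.12 (cv2) and the standard library are available. Lean on these libraries where they do the work, as an engineer would, in place of code of your own. Each camera call takes 0.05 s, during which the arm holds its last target. There are 200 camera calls.

TASK

Clear the cutting board: put the glass cutter, the rubbing stone and the little oil bottle from the board into the white tool tray, with the bottle standing upright. Then bring the thick glass slab fully home into the corner where the two aluminium rails meet, lying flat with its long side along the longer rail, and finish while still holding it firmly pressed against both rails at once (keep pushing, do not let go). Leave everything else on the table alone.

Things in the scene. Friction and masses are not known exactly. Their poses are not given: they have to be found in the camera images.
- board: Fixed square cutting board, 300 x 300 mm, gridded dark green mat top 20 mm above the table; origin at the centre of its underside (table level). Two low fixed aluminium rails form an L on it, along its +x and its +y edges; the inside corner is at the board's own x = +110, y = +110 mm.
- corner (a point): The inside corner where the inner faces of the two rails meet, at the level of the board's top; axes parallel to the board's. The free space of the corner lies towards -x and -y from here.
- long_rail: The longer aluminium rail, 262 mm long, 22 mm wide, 8 mm high above the board's top, running along the board's y; its inner face looks to the board's -x. Origin at the centre of its underside, axes parallel to the board's.
- short_rail: The shorter aluminium rail, 160 mm long, 22 mm wide, 8 mm high above the board's top, running along the board's x; its inner face looks to the board's -y. It reaches 160 mm from the board's x = -50 to +110 mm. Origin at the centre of its underside, axes parallel to the board's.
- slab: Loose block of thick brownish-mauve glass, 60 (own x) x 90 (own y) x 25 mm high, about 0.32 kg, lying flat on the board; it slides easily on the mat and along the rails (friction about 0.3); stands 17 mm higher than the rails. Origin at the centre of its underside. Home: origin 30 mm from the long rail's inner face and 45 mm from the short rail's.
- cutter: Loose pencil-style glass cutter, 14 mm wide and 14 mm high, 138 mm long along its own x: black plastic handle from x = -70 to +30 mm, then a thin brass and steel head to x = +68 mm. Lies on the board. Origin on its underside, 70 mm from the handle's end; about 45 g.
- oil: Loose small round bottle standing on the board: straight body 36 mm in diameter up to 35 mm height, shoulder above it to 46 mm, then a black cap 18 mm in diameter from 49 mm to the top, 65 mm high in all, about 70 g. Origin at the centre of its underside, z up its axis.
- stone: Loose grey rubbing stone, 60 (own x) x 30 (own y) x 20 mm high, about 90 g, lying flat on the board. Origin at the centre of its underside.
- tray: Fixed white open tool tray, 240 (own x) x 170 (own y) mm outside, walls 5 mm thick and 45 mm high, floor 5 mm thick, empty. Origin at the centre of its underside (table level).
- foil_roll: Bystander: copper ring-shaped roll lying flat, 72 mm across, 12 mm high. Origin under its centre.
- jar: Bystander: glass jar with steel cap, 56 mm across, 75 mm high. Origin under its centre.
- marker: Bystander: grey marker pen with black cap, about 130 mm long, 14 mm high, on the table. Origin on its underside.
- pliers: Bystander: pliers lying on the table, about 165 mm long, 13 mm high. Origin under the pivot.
- offcuts: Bystander: small stack of thin glass offcuts, about 100 x 80 mm, 12 mm high. Origin under its centre.
- can: Bystander: steel can, 52 mm across, 80 mm high. Origin under its centre.
- brush: Bystander: brush lying on the table, 160 mm long. Origin on its underside.

How it is judged (in metres and radians):
On the way, in this order (a step that is already met when the one before it is completed fails the run):
1. the cutter, the stone and the bottle are all in the tray, the bottle upright, and the robot has let go of them (x of cutter in the frame of tray between -0.115 and 0.115 m and y of cutter in the frame of tray between -0.08 and 0.08 m and z of cutter in the frame of tray between -0.002 and 0.045 m and x of oil in the frame of tray between -0.115 and 0.115 m and y of oil in the frame of tray between -0.08 and 0.08 m and z of oil in the frame of tray between -0.002 and 0.045 m and x of stone in the frame of tray between -0.115 and 0.115 m and y of stone in the frame of tray between -0.08 and 0.08 m and z of stone in the frame of tray between -0.002 and 0.045 m and angle between oil's own z axis and vertical below 0.2 rad and contact force between each of the arm, the fingers and cutter below 0.05 N and contact force between each of the arm, the fingers and oil below 0.05 N and contact force between each of the arm, the fingers and stone below 0.05 N), for 0.2 s.
2. the slab is home in the corner and pressed against both rails (x of slab in the frame of corner between -0.0325 and -0.0275 m and y of slab in the frame of corner between -0.0475 and -0.0425 m and z of slab in the frame of corner between -0.003 and 0.003 m and angle between the y axis of slab and the y axis of long_rail, either way round below 0.04 rad and angle between slab's own z axis and vertical below 0.05 rad and contact force between slab and long_rail above 2 N and contact force between slab and short_rail above 2 N and contact force between any of the arm, the fingers and slab above 1 N), for 0.3 s.
At the end, for the whole second after the job is handed in: Cutter, stone and bottle rest untouched inside the tray (below its rim), bottle upright within 0.2 rad. The slab lies flat and still, within 2.5 mm of home, long side along the long rail within 0.04 rad, and the robot keeps it pressed with over 2 N against each rail (all of step 1 and all of step 2 and linear speed of each of cutter, oil, stone below 0.03 m/s and linear speed of slab below 0.01 m/s); the arm keeps its last pose, push and grip.
It fails at once if a bystander is displaced by more than 25 mm (distance of any of foil_roll, jar, marker, pliers, offcuts, can, brush from where it was at the start of the episode above 0.025 m).
It also fails if it takes over 72 s, if anything falls off the work surface, if the arm or the gripper's body presses on something with over 40 N, if the wrist force passes 120 N, or if a joint passes its speed limit or range.

## Working session

There is one attempt and no reset: what is moved stays moved. The work goes in short steps, each a Python script; the robot and the scene stay as the last script left them, time stands still between calls to the robot, and variables do not carry over. Pictures are saved under pics/ and viewed, at most 10 in all, crops included, and the job is handed in when it is done.

```bash
mkdir -p pics; ls
python3 - <<'E'
from station import env, set_gripper, viewer, workorder
import cv2
for n in ("top","side"):
    cv2.imwrite(f"pics/{n}0.png", cv2.resize(viewer.camera(n),(800,600),interpolation=cv2.INTER_CUBIC))
    p=viewer.camera_params(n); print(n,p)
print(viewer.camera_params("wrist"))
s=env.read_state(); print(s)
E
```

```text
pics
top {'fx': 436.33151589012135, 'fy': 436.33151589012135, 'cx': 283.1268274093793, 'cy': 198.28621400957917, 'dist': array([-0.1263309,  0.       ,  0.       ,  0.       ,  0.       ]), 'pose': array([[-1.34205590e-02,  9.86774876e-01, -1.61540190e-01,
         3.38689316e+02],
       [-9.99623388e-01, -9.37301385e-03,  2.57920339e-02,
         5.42947364e+01],
       [ 2.39368126e-02,  1.61825495e-01,  9.86529036e-01,
         1.29266054e+03],
       [ 0.00000000e+00,  0.00000000e+00,  0.00000000e+00,
         1.00000000e+00]])}
side {'fx': 465.91936725064477, 'fy': 465.91936725064477, 'cx': 280.31874129907123, 'cy': 207.62258988646832, 'dist': array([-0.09701695,  0.        ,  0.        ,  0.        ,  0.        ]), 'pose': array([[ 7.97108077e-01,  4.46549455e-01, -4.06463157e-01,
         5.20209858e+00],
       [-6.03829331e-01,  5.86153513e-01, -5.40198295e-01,
        -6.53700616e+02],
       [-2.97544666e-03,  6.76030800e-01,  7.36867358e-01,
         1.00811379e+03],
       [ 0.00000000e+00,  0.00000000e+00,  0.00000000e+00,
         1.00000000e+00]])}
{'fx': 360.7259261
[... 519 characters left out ...]
00e+00]])}
{'time_s': 0.1, 'qpos': array([ 1.26900304e+00,  4.23747726e-01,  1.63057968e+00, -2.85635451e-05,
        1.08857328e+00, -1.89965939e-02]), 'dq': array([-0.00246462, -0.00019949, -0.00256186, -0.00188193, -0.00035511,
        0.00026718]), 'tau': array([ 1.72593809e-03, -5.45614600e+01, -2.74324465e+01,  6.45386358e-02,
        1.89146027e-02, -3.49634774e-05]), 'tool_pos': array([174.269769  , 599.82533226, 302.00309312]), 'orientation': array([ 1.40921046e-01,  9.90020621e-01, -6.47640744e-04, -9.19650699e-05]), 'force': array([-0.50217824,  0.26299361,  0.45211963]), 'wrist_torque': array([ 0.01505356,  0.01314578, -0.00169631]), 'grip_force': 0.0, 'width': 87.83123449976328}
```

View pics/top0.png

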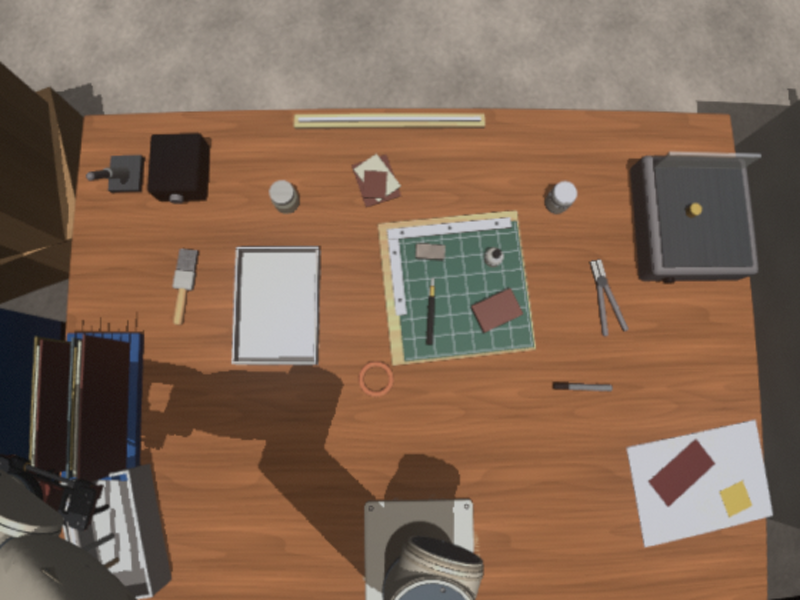

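View pics/side0.png

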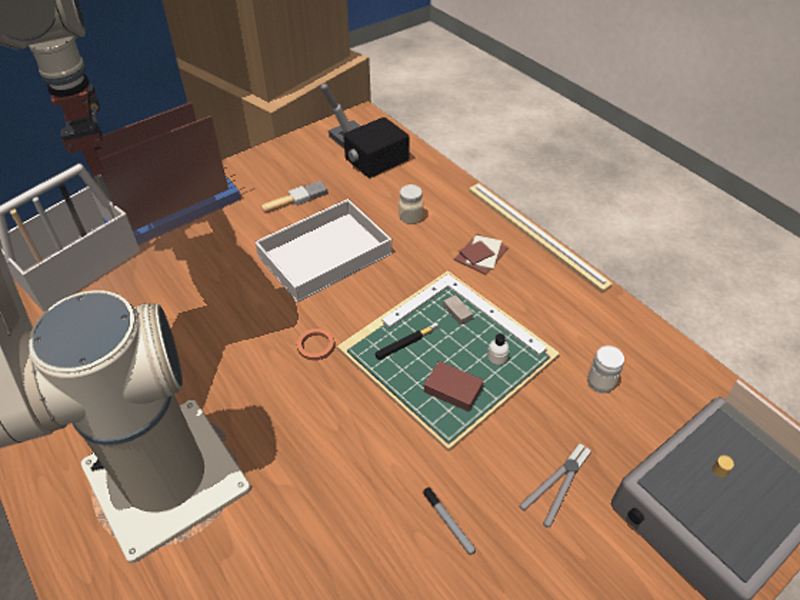

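Top view: the board is centred near px (460,287), with the corner at the upper left (392,233) and the long rail along its top edge. Stone at (430,252), bottle (494,257), cutter (431,312), slab (497,310), tray (277,305). The side view agrees. I'll take rough positions from this, then look from closer with the wrist camera.

```bash
cat > h.py <<'E'
from station import env, set_gripper, viewer, workorder
import numpy as np, cv2
from scipy.spatial.transform import Rotation as R
def cam(name, tcp=None):
    p=viewer.camera_params(name)
    if name!="wrist": return p,p["pose"]
    s=tcp or env.read_state(); T=np.eye(4)
    T[:3,:3]=R.from_quat(s["orientation"]).as_matrix(); T[:3,3]=s["tool_pos"]
    return p,T@p["tool_from_camera"]
def px2w(p,T,uv,z):
    K=np.array([[p["fx"],0,p["cx"]],[0,p["fy"],p["cy"]],[0,0,1]])
    n=cv2.undistortPoints(np.array([[uv]],float),K,np.array(p["dist"]))[0,0]
    d=T[:3,:3]@np.array([n[0],-n[1],-1]); o=T[:3,3]
    return (o+d*(z-o[2])/d[2])
def quat(yaw):   # fingers close along direction yaw (world), tool down
    y=np.array([np.cos(yaw),np.sin(yaw),0]); z=np.array([0,0,-1.]); x=np.cross(y,z)
    return R.from_matrix(np.c_[x,y,z]).as_quat()
E
python3 - <<'E'
from h import *
p,T=cam("top")
pts=dict(corner=(400,239,28),stone=(430,251,40),cap=(494,250,85),bothandle=(430,343,34),tip=(433,283,30),slab=(497,310,45),
 tray1=(236,249,45),tray2=(319,248,45),tray3=(318,363,45),tray4=(233,362,45))
for k,(u,v,z) in pts.items(): print(k,px2w(p,T,(u*.7,v*.7),z).round())
for yaw in (np.pi/2,-np.pi/2):
    print(yaw,env.ik([560,-50,300],quat(yaw)))
E
```

```text
corner [639.  29.  28.]
stone [611. -32.  40.]
cap [ 602. -157.   85.]
bothandle [422. -29.  34.]
tip [545. -37.  30.]
slab [ 486. -165.   45.]
tray1 [618. 367.  45.]
tray2 [618. 196.  45.]
tray3 [384. 196.  45.]
tray4 [387. 366.  45.]
1.5707963267948966 [-1.10216965e-01  3.34840330e-01  1.77278525e+00 -4.44089210e-16
  1.03396707e+00 -1.68101329e+00]
-1.5707963267948966 [-1.10216965e-01  3.34840330e-01  1.77278525e+00 -4.44089210e-16
  1.03396707e+00  1.46057936e+00]
```

Run:
```python
from h import *
import pickle
env.reach([570,-80,320],quat(-np.pi/2)); env.hold(0.3)
s=env.read_state(); im=viewer.camera("wrist"); print(s["time_s"],s["tool_pos"])
pickle.dump((im,s),open("w1.pkl","wb"))
cv2.imwrite("pics/w1.png",cv2.resize(im,(800,600),interpolation=cv2.INTER_CUBIC))
```

```text
3.175 [570.06591421 -79.69725266 319.99128445]
```

View pics/w1.png

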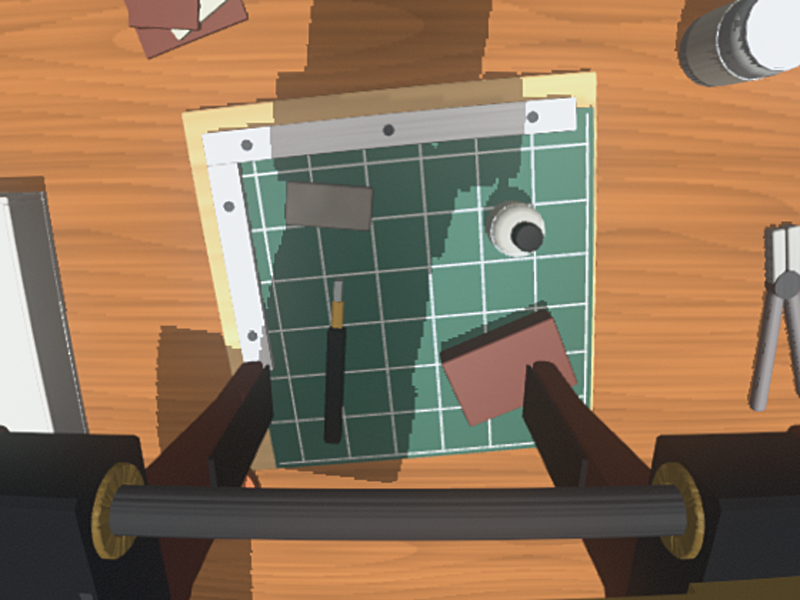

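The wrist view is clear: stone top corners (288,182),(372,188),(369,230),(286,223); cap top (527,237); cutter handle end (333,441) to tip (338,282); slab top corners (445,362),(552,320),(576,380),(472,425); inside corner ~(240,163).

Run:
```python
from h import *
import pickle
im,s=pickle.load(open("w1.pkl","rb")); p,T=cam("wrist",s)
f=lambda u,v,z: px2w(p,T,(u*.7,v*.7),z)[:2]
def rect(c,z):
    P=np.array([f(u,v,z) for u,v in c]); m=P.mean(0)
    e=[np.linalg.norm(P[i]-P[(i+1)%4]).round(1) for i in range(4)]
    d=(P[1]-P[0])+(P[2]-P[3]); print(m.round(1),e,"long-axis deg",np.degrees(np.arctan2(d[1],d[0])).round(1))
rect([(288,182),(372,188),(369,230),(286,223)],40)
rect([(445,362),(552,320),(576,380),(472,425)],45)
print("cap",f(527,237,85))
a,b,c=f(333,441,32),f(337,328,32),f(338,282,28); print("cutter",a,b,c,np.linalg.norm(a-b),np.linalg.norm(a-c),np.degrees(np.arctan2(*(b-a)[::-1])))
k=f(240,163,28); e1=f(577,124,28); e2=f(270,365,28)
print("corner",k,e1,e2,np.linalg.norm(e1-k),np.linalg.norm(e2-k),np.degrees(np.arctan2(*(k-e1)[::-1])),np.degrees(np.arctan2(*(k-e2)[::-1])))
print("board corners",[f(*q,20).round() for q in ((183,113),(596,71))])
pt,Tt=cam("top")
```

```text
[613.3 -32.7] [np.float64(57.8), np.float64(29.0), np.float64(58.3), np.float64(28.3)] long-axis deg -94.6
[ 490.  -166.1] [np.float64(84.3), np.float64(53.3), np.float64(86.6), np.float64(57.7)] long-axis deg -65.5
cap [ 598.9615428  -160.44945801]
cutter [423.50770475 -27.89772321] [521.10457289 -34.63548514] [555.97531743 -36.08736003] 97.8291679805717 132.7205280353699 -3.949243171978573
corner [642.5131172   30.66618501] [ 669.27956717 -204.97815128] [488.85964417  19.75111921] 237.15964258045145 154.04067136270538 96.48035744125262 4.06328873318929
board corners [array([678.,  72.]), array([ 705., -218.])]
```

```bash
cat >> h.py <<'E'
def pick(xy,yaw,tip_h,opening,zt=230):
    q=quat(yaw); set_gripper(opening); env.reach([*xy,zt],q)
    z=20+tip_h+80
    env.move_l([*xy,z+25],rate=200); hit=env.move_l([*xy,z],rate=60,f_stop=12)
    set_gripper(0); w=env.read_state()["width"]
    env.move_l([*xy,zt],rate=200); s=env.read_state()
    print("pick",hit,"w",w,s["width"],"gf",s["grip_force"],"t",s["time_s"])
def place(xy,yaw,tip_h,rel,zt=230):
    q=quat(yaw); env.reach([*xy,zt],q)
    z=5+tip_h+80+1
    env.move_l([*xy,z+25],rate=200); hit=env.move_l([*xy,z],rate=60,f_stop=8)
    print("place",hit,env.read_state()["tool_pos"].round(1))
    set_gripper(rel); env.move_l([*xy,zt],rate=200); print("t",env.read_state()["time_s"])
E
python3 - <<'E'
from h import *
import pickle
d=np.radians
pick((490,-32.5),d(-93.9),2,40)
place((485,238),d(-90),2,32)
set_gripper(42); env.reach([595,-60,250],quat(d(-4.6))); env.hold(.1)
s=env.read_state(); im=viewer.camera("wrist"); pickle.dump((im,s),open("w2.pkl","wb"))
t=viewer.camera("top"); t=t[150:270,150:390]
im=np.vstack([cv2.resize(im,(560,420)),cv2.resize(t,(560,180))[:180]])
cv2.imwrite("pics/w2.png",im)
E
```

```text
pick False w 13.399732044004175 13.813836263833245 gf 29.982924163341522 t 7.2333
place True [484.7 237.9  87.1]
t 10.875
```

View pics/w2.png

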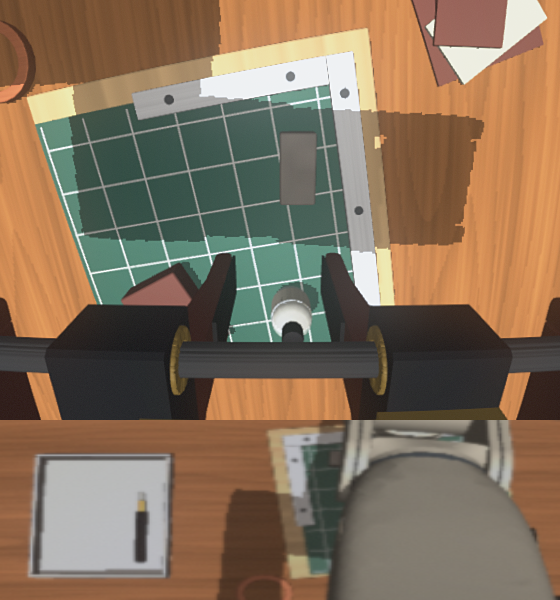

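The cutter lies in the tray (lower crop). Stone in the wrist image: corners (280,133),(316,131),(315,205),(280,205); inside corner ~(320,86).

Run:
```python
from h import *
import pickle
im,s=pickle.load(open("w2.pkl","rb")); p,T=cam("wrist",s); d=np.radians
P=np.array([px2w(p,T,c,40)[:2] for c in ((280,133),(316,131),(315,205),(280,205))])
m=P.mean(0); print("stone",m,"corner",px2w(p,T,(320,86),28),px2w(p,T,(357,250),28))
a=P[1]+P[2]-P[0]-P[3]; print(np.degrees(np.arctan2(a[1],a[0])))
assert np.linalg.norm(m-[613.3,-32.7])<8
m=(m+[613.3,-32.7])/2
pick(m,d(-5),10,42)
place((575,315),0,10,44)
pick((599,-160.5),0,5,60)
place((435,315),0,5,52)
env.reach([540,-165,320],quat(-np.pi/2)); env.hold(.1)
s=env.read_state(); im=viewer.camera("wrist"); pickle.dump((im,s),open("w3.pkl","wb"))
cv2.imwrite("pics/w3.png",cv2.resize(im,(800,600),interpolation=cv2.INTER_CUBIC))
t=viewer.camera("top"); cv2.imwrite("pics/t3.png",cv2.resize(t[150:270,150:390],(800,400)))
print(s["time_s"])
```

```text
stone [612.96711686 -31.38056087] corner [635.64158779  32.41947951  28.        ] [ 662.4171929  -111.07730234   28.        ]
-2.980375074795001
pick False w 29.953172315673715 29.76006004103904 gf 29.9909770488739 t 16.0417
place True [574.6 314.9  95.1]
t 19.8083
pick False w 35.3742368087403 35.326997460235084 gf 29.99987767660059 t 24.5167
place True [434.7 314.8  90.2]
t 28.875
30.7917
```

View pics/w3.png

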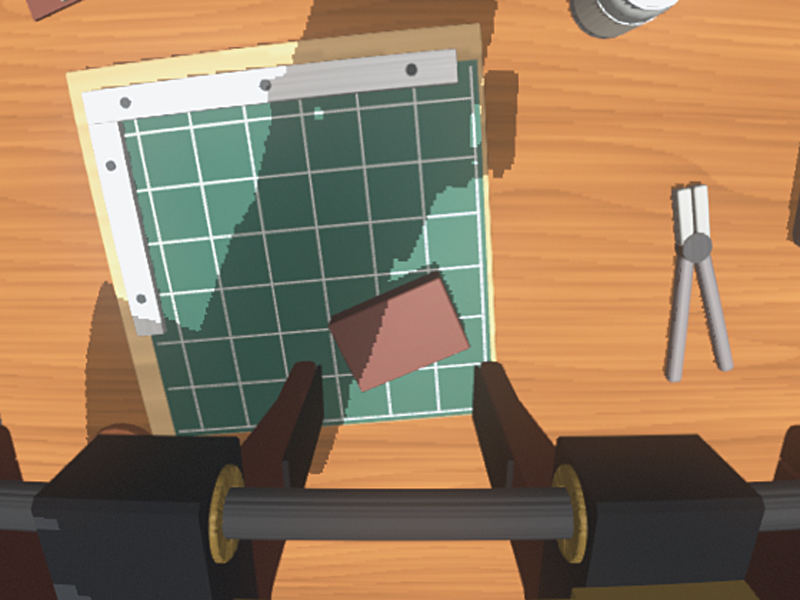

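View pics/t3.png

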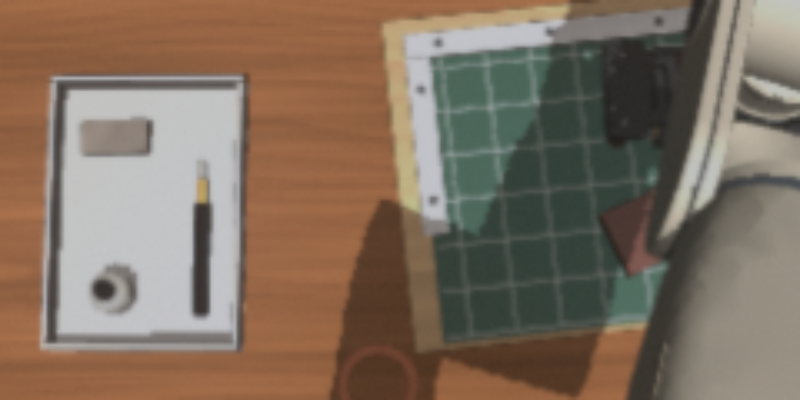

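Cutter, stone and bottle are all in the tray, with the bottle standing. Slab top corners (332,324),(440,279),(469,347),(361,391); inside corner (121,122), long-rail inner end (457,82), short-rail inner end (162,333).

Run:
```python
from h import *
import pickle
im,s=pickle.load(open("w3.pkl","rb")); p,T=cam("wrist",s)
f=lambda u,v,z: px2w(p,T,(u*.7,v*.7),z)[:2]
P=np.array([f(*c,45) for c in ((332,324),(440,279),(469,347),(361,391))]); m=P.mean(0)
a=P[0]+P[3]-P[1]-P[2]; ys=np.arctan2(a[1],a[0])
print("slab",m,np.degrees(ys),[np.linalg.norm(P[i]-P[i-1]).round(1) for i in range(4)])
k,e1,e2=f(121,122,28),f(457,82,28),f(162,333,28)
yb=np.arctan2(*(k-e1)[::-1]); xb=np.arctan2(*(k-e2)[::-1])
print("corner",k,np.degrees([yb,xb]),np.linalg.norm(k-e1),np.linalg.norm(k-e2))
set_gripper(78); yaw=ys-np.pi/2
env.reach([*m,200],quat(yaw)); env.move_l([*m,136],rate=200); print(env.move_l([*m,111],rate=60,f_stop=12))
set_gripper(0); s=env.read_state(); print(s["width"],s["grip_force"],s["tool_pos"],s["time_s"])
env.move_l([*m,126],rate=100); s=env.read_state(); print(s["width"],s["force"])
th=yb-np.pi/2; ux=np.array([np.cos(th),np.sin(th)]); uy=np.array([-ux[1],ux[0]])
g=k-38*ux-55*uy
env.move_l([*g,126],rot=quat(th),rate=120); env.hold(.2)
s=env.read_state(); print(s["tool_pos"],g,s["force"],s["time_s"])
pickle.dump((k,th,g),open("geo.pkl","wb"))
im=viewer.camera("wrist"); cv2.imwrite("pics/w4.png",cv2.resize(im,(800,600),interpolation=cv2.INTER_CUBIC)); pickle.dump((im,s),open("w4.pkl","wb"))
```

```text
slab [ 489.25283965 -166.67206485] 113.7722842517821 [np.float64(57.3), np.float64(84.8), np.float64(56.4), np.float64(88.1)]
corner [641.7432066   29.46210299] [95.81026025  3.95146006] 235.36014725293077 157.06077675329885
False
59.70362656286594 29.96929943561554 [ 489.37685008 -166.70867285  111.23794186] 34.7167
59.84816463046743 [ 0.11224747  0.13105394 -3.71412191]
[609.30624108 -29.43096987 126.02583412] [609.50632291 -29.10224905] [-0.87250788 -0.52896415 -3.11480227] 36.8917
```

View pics/w4.png

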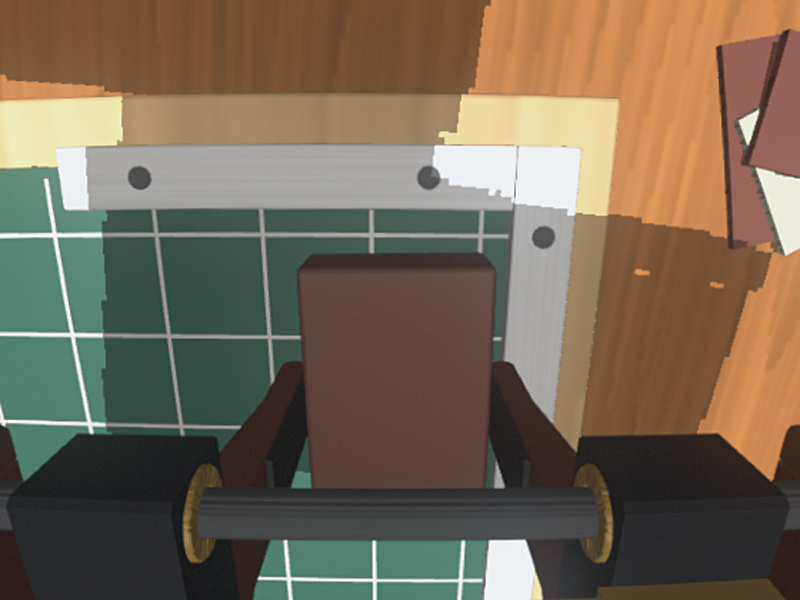

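The slab is held level and parallel to the rails, its far edge at row 268 against the short rail's inner edge at row 210, and ~8 mm clear of the long rail (508 vs 494 px). Lowering it, then pressing into the corner.

Run:
```python
from h import *
import pickle
k,th,g=pickle.load(open("geo.pkl","rb")); ux=np.array([np.cos(th),np.sin(th)]); uy=np.array([-ux[1],ux[0]])
def rep(n,r):
    s=env.read_state(); d=s["tool_pos"][:2]-k; F=s["force"][:2]
    print(n,r,"x,y",(d@ux).round(2),(d@uy).round(2),"z",s["tool_pos"][2].round(2),"Fx,Fy",(F@ux).round(2),(F@uy).round(2),"Fz",s["force"][2].round(2),"w",s["width"].round(2),"t",s["time_s"]); return s
r=env.move_l([*g,110.5],rate=50,f_stop=6); s=rep("down",r); z=s["tool_pos"][2]
c=s["tool_pos"][:2]; r=env.move_l([*(c+25*ux),z],rate=25,f_stop=8); s=rep("x",r)
c=s["tool_pos"][:2]; r=env.move_l([*(c+35*uy),z],rate=25,f_stop=10); s=rep("y",r)
env.hold(.3); s=rep("hold",0)
im=viewer.camera("wrist"); cv2.imwrite("pics/w5.png",cv2.resize(im,(800,600),interpolation=cv2.INTER_CUBIC))
```

```text
Traceback (most recent call last):
AttributeError: 'float' object has no attribute 'round'
```

```bash
cat >> h.py <<'E'
import pickle,os
if os.path.exists("geo.pkl"):
    k,th,g=pickle.load(open("geo.pkl","rb")); ux=np.array([np.cos(th),np.sin(th)]); uy=np.array([-ux[1],ux[0]])
def rep(n,r):
    s=env.read_state(); d=s["tool_pos"][:2]-k; F=s["force"]; p=s["tool_pos"]
    print(n,r,"x,y,z %.2f %.2f %.2f Fx,Fy,Fz %.1f %.1f %.1f w %.2f t %.2f"%(d@ux,d@uy,p[2],F[:2]@ux,F[:2]@uy,F[2],s["width"],s["time_s"])); return s
E
python3 - <<'E'
from h import *
s=rep("down",0); z=s["tool_pos"][2]
c=s["tool_pos"][:2]; r=env.move_l([*(c+25*ux),z],rate=25,f_stop=8); s=rep("x",r)
c=s["tool_pos"][:2]; r=env.move_l([*(c+35*uy),z],rate=25,f_stop=10); s=rep("y",r)
env.hold(.3); s=rep("hold",0)
im=viewer.camera("wrist"); cv2.imwrite("pics/w5.png",cv2.resize(im,(800,600),interpolation=cv2.INTER_CUBIC))
E
```

```text
down 0 x,y,z -37.82 -55.07 110.38 Fx,Fy,Fz -0.2 -0.8 2.1 w 59.57 t 37.29
x True x,y,z -28.22 -54.86 110.34 Fx,Fy,Fz -1.1 0.7 4.9 w 59.68 t 37.87
y True x,y,z -28.41 -41.57 110.29 Fx,Fy,Fz -0.5 -1.8 3.6 w 59.87 t 38.58
hold 0 x,y,z -28.41 -41.74 110.29 Fx,Fy,Fz -0.8 2.3 2.1 w 59.60 t 38.88
```

View pics/w5.png

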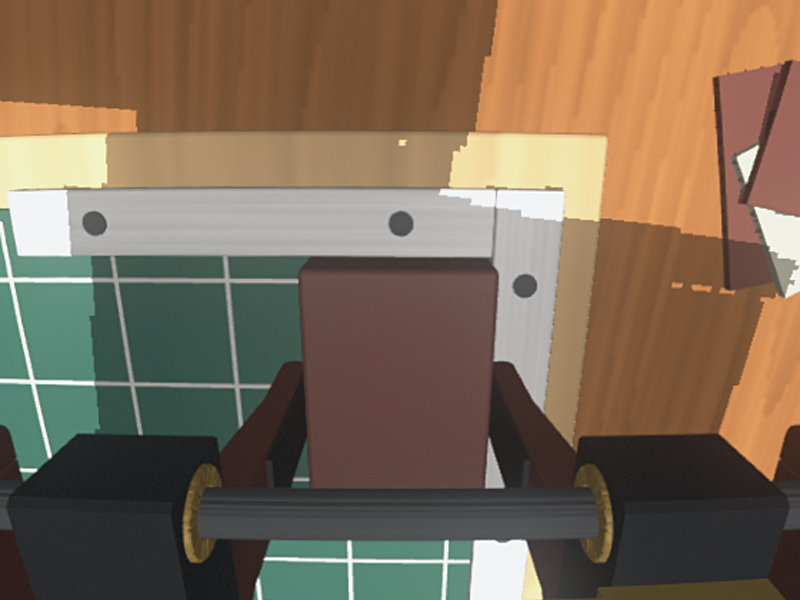

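The slab sits in the corner: far edge at the short rail (row ~258), right edge along the long rail (col ~494). Now I'll build up the sustained push in small steps.

Run:
```python
from h import *
s=rep("start",0); z=s["tool_pos"][2]; c=s["tool_pos"][:2].copy()
for i in range(12):
    F=s["force"][:2]; dx=-F@ux<8; dy=-F@uy<8
    if not(dx or dy): break
    c=c+(0.7*ux if dx else 0)+(0.7*uy if dy else 0)
    env.move_l([*c,z],rate=15); env.hold(.25); s=rep(i,(int(dx),int(dy)))
env.hold(.8); rep("end",0)
```

```text
start 0 x,y,z -28.39 -41.83 110.27 Fx,Fy,Fz -0.6 1.9 2.8 w 59.81 t 38.93
0 (1, 1) x,y,z -28.02 -41.50 110.28 Fx,Fy,Fz -2.7 -2.4 5.7 w 59.68 t 39.43
1 (1, 1) x,y,z -27.75 -41.39 110.33 Fx,Fy,Fz -5.1 -5.5 7.4 w 59.84 t 39.93
2 (1, 1) x,y,z -27.62 -41.29 110.31 Fx,Fy,Fz -7.5 -8.6 8.9 w 59.57 t 40.43
3 (1, 0) x,y,z -27.46 -41.29 110.35 Fx,Fy,Fz -8.7 -8.7 10.1 w 59.85 t 40.93
end 0 x,y,z -27.45 -41.30 110.36 Fx,Fy,Fz -8.9 -8.8 10.5 w 59.80 t 41.73
```

Run:
```python
from h import *
s=rep("start",0); print(s["wrist_torque"]); z=s["tool_pos"][2]
c=s["tool_pos"][:2]+3.4*0*ux
im=viewer.camera("wrist")[165:345,190:390]; t=viewer.camera("top")[150:270,150:390]
cv2.imwrite("pics/w6.png",np.hstack([cv2.resize(im,(500,450),interpolation=cv2.INTER_CUBIC),cv2.resize(t[:,:80],(300,450),interpolation=cv2.INTER_CUBIC)]))
```

```text
start 0 x,y,z -27.45 -41.30 110.36 Fx,Fy,Fz -8.9 -8.8 10.5 w 59.80 t 41.73
[-1.65627184  1.27925155 -0.04730571]
```

View pics/w6.png

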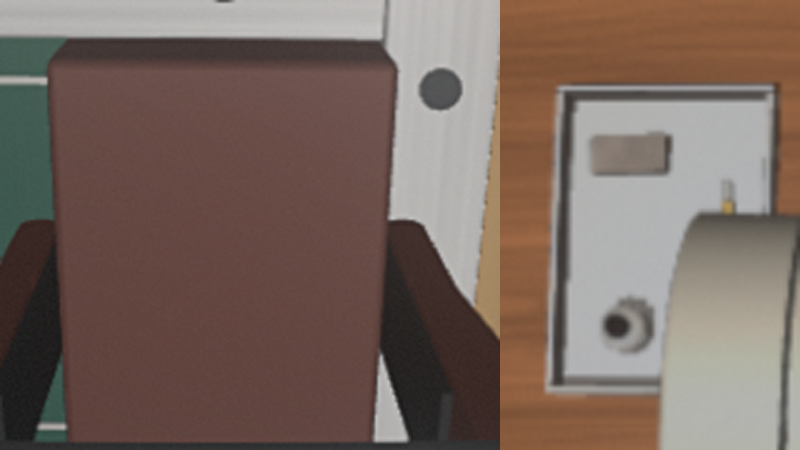

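Tray contents are undisturbed, and the slab's far face is flush and parallel with the short rail (upper right crop corner ~(383,40)). There is almost no yaw moment. One small extra push for margin, then I'll hand in.

Run:
```python
from h import *
z=env.read_state()["tool_pos"][2]
env.move_l([*(k-24.9*ux-39.0*uy),z],rate=15); env.hold(.6); s=rep("final",0); F=s["force"][:2]
print(s["wrist_torque"])
if -F@ux>8 and -F@uy>8: print(workorder.sign_off())
```

```text
final 0 x,y,z -27.36 -41.16 110.35 Fx,Fy,Fz -10.3 -13.0 11.9 w 59.80 t 42.68
[-2.33348092  1.52748458 -0.00568765]
the job is handed in; nothing more can be done
None
```

I handed the job in at 42.7 s: the cutter, stone and upright bottle are in the tray, and the slab is held in the corner. The wrist reads about 10 N of push toward the long rail and 13 N toward the short one, slightly more than reaches the rails because of friction on the mat. No verdict came back.

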